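# Count the plate on the colony counter

### The arm

A 7-joint arm with a two-finger parallel gripper is mounted at the origin on the work surface. World frame = base frame: x ahead of the robot, y to its left, z up, the work surface at z = 0. Lengths are in m, angles in rad, forces in N, time in s.
With the tool pointing down it reaches from about 0.4 to 0.85 m from the base axis. Payload 4.5 kg.
Tool frame: the origin (TCP) lies on the centre line of the jaws, within the pads' length; the fingertips stand r.tips_ahead ahead of it and the grasp point (between the pads) is the TCP (r.tips_ahead is the distance from the TCP to the fingertips, in m); z points along the fingers, y is the direction in which the jaws open and shut (so a half turn about z gives the same grasp; the last joint's range is limited). The gripper opens to 88 mm and grips with 3 to 60 N. Pads are 18 mm wide; open, the fingers measure 123 mm over their backs; the gripper's body (75 mm by 187 mm) begins 45 mm behind the grasp point.
Start: joints at [1.139, 0.689, -0.195, 1.565, 0.157, 0.902, -0.215], TCP at [0.281, -0.558, 0.258] pointing down, gripper open.
Joint ranges: [-3.01, 3.01], [-0.46, 2.08], [-1.47, 1.51], [0.13, 2.56], [-1, 4.14], [0.04, 2.09], [-2.66, 2.66]. Speed limits (rad/s): [2.57, 2.57, 3.14, 3.14, 3.14, 3.14, 3.14].

### API

Orientations are given as a unit quaternion [x, y, z, w].
In Python, from plant import r gives the robot as it stands.
- The arm moves only by the shell command python3 -m inch 'ROWS' [FORCE]. ROWS is JSON, a list of rows, each a list of 5 numbers: the shift along the world's x, y, z in units of 25 mm (1.0 is 25 mm), then the turn about the world's z in units of 6 degrees (1.0 is 6 degrees), then the finger opening in mm, from 0 to 88.1. A call has 1 to 5 rows; each row shifts and turns the commanded pose from where the row before left it; what a row does not reach is not made up. A row lasts 1/10 s, in which the tool goes at most 50 mm and 8.59 degrees, less where a joint would pass 70% of its speed; a pose out of reach is approached as far as the arm can. A call is refused whole if a number of a shift passes 1 or a number of a turn 1, either way. A call with a gripper value outside its range is refused whole. The fingers move at their own pace and stop on an object; FORCE is the grip in N (left out, the last holds). Time passes only in rows, so rows that do not move let the fingers close. It gives the time, the measured TCP pose, the force and the opening at its end, in the units of the state.
- r.get_state(): the state, without advancing time (a new reading comes with each control period).
- r.snapshot(name): name is "side" or "top"; returns a dict with "pixels" (480x640x3 uint8, red, green, blue), "range_z" (480x640 float32, m along the optical axis (not along the pixel's ray), 0 where there is no reading), "K" (3x3 intrinsics, pixels), "position" and "attitude" of the camera in the world. Camera axes: x right, y up, looking along -z (the intrinsics and any distortion apply to the point x, -y, -z); pixel columns grow to the right and rows downward; lengths in m; the calibration is good to about 2 mm. A picture is of the moment at which its call begins.
- r.finish_job(): hands the job in, once; it reports no verdict.
The state is a dict: "clock": time; "q": joint angles; "qd": joint speeds; "joint_torque": joint torques, N m; "tool_pos": TCP position; "eef_rot": TCP orientation; "contact_force": force on the tool from outside, world axes, zero at the start; "moment": the same for the moment, N m; "opening": opening from 0.0 (shut) to 1.0 (fully open).
Only numpy, scipy, OpenCV 4.12 (cv2) and the standard library are available. Lean on these libraries where they do the work, as an engineer would, in place of code of your own. Each camera call takes 0.05 s, during which the arm holds its last target. There are 200 camera calls.

### The job

Count the dish that lies on the colony counter: first switch the counter on by pressing the raised half of its rocker fully down, then zero it by pressing the oblong key fully down and letting it up again, then count the dish's single colony by pressing gently on the dish right over the colony until the pad under it has clearly gone down, and come away. Only press with the fingertips: nothing is to be gripped, lifted or pushed about, the two small round keys stay unpressed, and neither the oblong key nor the dish is pressed before the counter is on.

Things in the scene. Friction and masses are not known exactly. Their poses are not given: they have to be found in the camera images.
- colony_counter: Fixed colony counter, light plastic box 240 deep (its x, front to back) by 290 wide (its y, to its left), deck 70 mm up. Origin: centre of its underside, on the table. Left half: round count pad; right half: rocker and keys; pen rest in front. At the back (x 70 to 120) a hood rises to 101 mm; at x 100, y 125 a magnifier post 205 mm tall, its 92 mm lens parked out to the left, clear of the pad.
- power_rocker (a joint): Mains rocker: 0 = off (its half farther from the robot stands raised), 0.35 rad = on (that half pressed flat, the half nearer the robot raised). It is stiff (about 2 to 4 N on the raised half moves it), has no spring and stays where it is left, so it must be pressed all the way.
- rocker_on_half (a point): Mid width on the face of the rocker's far half, 13 mm from the pivot line; moves with it. The rocker is a black V-shaped cap 36 mm long (counter's x) by 24 wide, each half 18 mm long. Off: this half slopes up away from the robot by 0.35 rad, its end 10.7 mm and this point 9 mm above the deck. On: it lies level, 4.5 mm above the deck.
- zero_key (a joint): Travel of the zero key: 0 = up, 0.004 m = fully down; a spring (1 N at the start, 4 N fully down) brings it back up.
- zero_key_top (a point): Centre of the top of the zero key, the only oblong key: black, 34 mm (counter's y) by 20 mm (counter's x), its top 7 mm above the deck when up.
- lamp_key_a (a joint): Travel of a lamp key that must not be pressed: 0 = up, 0.003 m = down.
- lamp_key_a_top (a point): Centre of the top of one small round lamp key, black, 14 mm across, 6 mm above the deck, 60 mm behind (farther from the robot than) the zero key.
- lamp_key_b (a joint): Travel of the other lamp key that must not be pressed: 0 = up, 0.003 m = down.
- lamp_key_b_top (a point): Centre of the top of the other small round lamp key, black, 14 mm across, 6 mm above the deck, 85 mm behind the rocker's centre.
- count_pad (a joint): Travel of the count pad under the dish: 0 = up, 0.005 m = fully down; a spring (1.2 N at the start, 5.5 N fully down) brings it back up. A count registers from 2.5 mm down.
- pad_seat (a point): Centre of the seat of the count pad, 8 mm above the deck when the pad is up: a round white seat 95 mm across inside a grey lip 3 mm high, 115 mm across outside.
- plate: The loose petri dish to be counted, 90 mm across and 15 mm high, clear with a tan agar layer, lying in the seat of the count pad, turned any way; its top is flat, clear plastic. Origin: centre of its underside.
- colony (a point): Point on the flat top face of that dish (15 mm above its underside), right over its single colony, a pale round spot 14 mm across, 24 mm from the dish's centre.
- marker_pen: Marker pen, 133 mm long, 14 mm thick, lying along the counter's y in the pen rest at the front of the deck; leave alone. Origin: under its middle, on the deck.
- spare_dish: Another petri dish, 90 mm across, 15 mm high, with several colonies, on the table beside the counter; leave alone. Origin: centre of its underside.
- dish_stack: Stack of three petri dishes, 90 mm across, 46 mm high, on the table beside the counter; leave alone. Origin: centre of its underside.
- beaker: Empty glass beaker, 68 mm across, 90 mm high, on the table beside the counter; leave alone. Origin: centre of its underside.
- mouse: Black computer mouse, 100 by 60 by 30 mm, on the table left of the counter; leave alone. Origin: centre of its underside.
- usb_microscope: Small metal camera microscope on a stand, base 110 by 80 mm, 175 mm tall, on the table right beside the counter; leave alone. Origin: centre of its underside.
Mind the look-alikes: they are no part of the job. Leave any blue, pink or purple look-alike of the plate alone.

How it is judged:
By the outcome, as a careful person would: the job done as asked, in the order asked, and still so for the second after the job is handed in, with the robot touching nothing.
It also fails if it takes over 51 s, if anything falls off the work surface, if the arm or the gripper's body presses on something with over 40 N, if the wrist force passes 120 N, or if a joint passes its speed limit or range.

## Working session

There is one attempt and no reset: what is moved stays moved. The work goes in short steps, Python scripts to look and compute and a shell command to move; the robot and the scene stay as the last step left them, time stands still between calls to the robot, and variables do not carry over. Pictures are saved under pics/ and viewed, about 8 in all and at most 12, crops included, and the job is handed in when it is done.

```bash
ls; mkdir -p pics; cat > h.py <<'E'
import numpy as np,cv2
from scipy.spatial.transform import Rotation as R
from plant import r
def snap(n,save=None):
    s=r.snapshot(n)
    if save: cv2.imwrite('pics/'+save,s['pixels'][:,:,::-1])
    return s
def att(s):
    a=np.array(s['attitude'],float)
    return a if a.shape==(3,3) else R.from_quat(a).as_matrix()
def ray(s,u,v):
    K=np.array(s['K']); d=np.linalg.inv(K)@[u,v,1]
    return att(s)@np.array([d[0],-d[1],-d[2]])
def onz(s,u,v,z):
    d=ray(s,u,v);p=np.array(s['position']);return p+d*(z-p[2])/d[2]
def pt(s,u,v):
    return np.array(s['position'])+ray(s,u,v)*s['range_z'][int(v),int(u)]
def proj(s,P):
    c=att(s).T@(np.array(P)-s['position']); k=np.array(s['K'])@[c[0],-c[1],-c[2]]; return k[:2]/k[2]
E
python3 - <<'E'
from h import *
for n in('top','side'):
    s=snap(n,n+'0.png'); print(n,[k for k in s],s['position'],s['attitude'],s['K'])
print(r.tips_ahead,r.get_state())
E
```

```text
pics
top ['pixels', 'range_z', 'K', 'position', 'attitude'] [0.29787382 0.07281488 1.34990552] [-0.06067961  0.06445171  0.71321986 -0.69532826] [[617.41685029   0.         320.51265275]
 [  0.         617.41685029 233.76337416]
 [  0.           0.           1.        ]]
side ['pixels', 'range_z', 'K', 'position', 'attitude'] [ 0.42252734 -0.50858745  0.6115603 ] [ 0.40767113 -0.04911668 -0.1039008   0.90586777] [[435.6003922    0.         321.09200442]
 [  0.         435.6003922  244.57089542]
 [  0.           0.           1.        ]]
0.019 {'clock': 0.1, 'q': array([ 1.13878958,  0.68990624, -0.19451613,  1.56619345,  0.15731181,
        0.90251254, -0.21511196]), 'qd': array([-2.87456687e-04, -1.26935036e-03,  3.56976192e-04, -1.08710115e-03,
        6.35796167e-05,  1.13262215e-04, -2.34177276e-04]), 'joint_torque': array([-2.43461982e-03, -5.28499675e+01, -1.27116848e+00, -1.53837240e+01,
       -5.25615178e-02,  1.97305657e-03,  8.98904631e-06]), 'tool_pos': array([ 0.2804411 , -0.55797013,  0.2569987 ]), 'eef_rot': array([ 9.72992806e-01,  2.30834002e-01, -2.50412476e-04, -7.74521656e-04]), 'contact_force': array([ 0.85958849, -0.14154678,  0.29027759]), 'moment': array([ 0.0062824 ,  0.01758603, -0.040119  ]), 'opening': 1.0015488474268557}
```

View pics/top0.png

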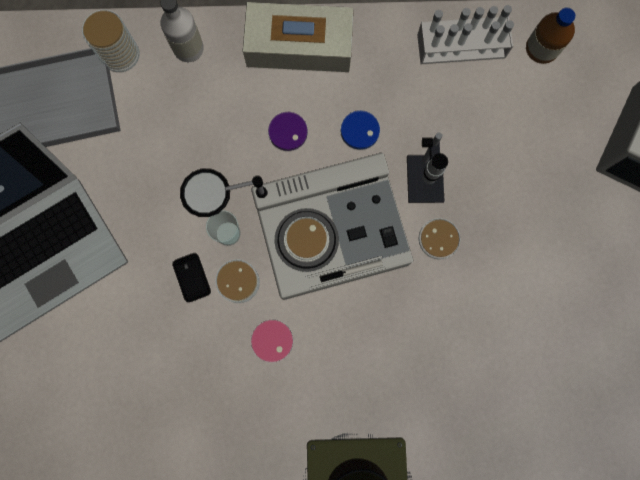

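View pics/side0.png

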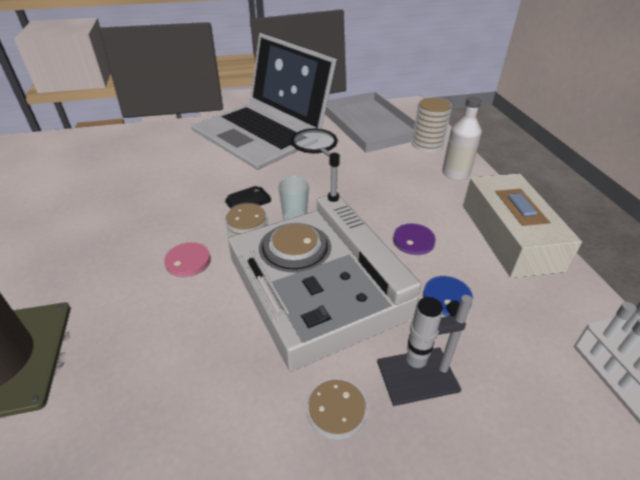

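The top view shows the counter centred near (333,225). The dish is on its pad at (307,238) with its colony at (312,231). The rocker is at (389,237), the zero key at (357,233), and the lamp keys at (351,206) and (376,200). The look-alike dishes are elsewhere: tan on the table at (237,280) and (440,238), pink at (272,341), purple at (288,131) and blue at (360,130). Only the dish at (307,238) lies on the pad and has a single colony. I'll measure and confirm with one crop.

```bash
cat > m.py <<'E'
from h import *
s=snap('top'); t=snap('side')
im=s['pixels'].astype(np.uint8); hsv=cv2.cvtColor(im,cv2.COLOR_RGB2HSV); g=im.max(2)
def blobs(m,x0,x1,y0,y1,amin):
    mm=np.zeros_like(m);mm[y0:y1,x0:x1]=m[y0:y1,x0:x1]
    n,l,st,c=cv2.connectedComponentsWithStats(mm.astype(np.uint8))
    return [(c[i],st[i,4],cv2.minAreaRect(np.argwhere(l==i)[:,::-1].astype(np.float32))) for i in range(1,n) if st[i,4]>=amin]
print('dark keys')
for c,a,rc in blobs((g<62),335,400,190,252,15):
    print(c.round(1),a,rc,onz(s,*c,.077).round(4),pt(s,*c).round(4))
print('tan')
for c,a,rc in blobs((hsv[...,1]>80)&(hsv[...,0]<25),275,340,205,270,100): print(c.round(1),a,onz(s,*c,.09).round(4),rc)
tan=im[238,300].astype(int);
for c,a,rc in blobs((g>175)&(hsv[...,1]<110),297,320,224,252,8): print('col',c.round(1),a,onz(s,*c,.088).round(4))
print(im[231,312],im[225:240,312].tolist())
for u,v in((312,231),(300,240),(330,250),(370,220),(307,262),(240,330)): print((u,v),pt(s,u,v).round(4))
c1=cv2.resize(im[180:280,265:415],(750,500),interpolation=cv2.INTER_CUBIC)
cv2.imwrite('pics/c1.png',c1[:,:,::-1])
c2=cv2.resize(t['pixels'][215:335,225:385],(800,600),interpolation=cv2.INTER_CUBIC)
cv2.imwrite('pics/c2.png',c2[:,:,::-1])
E
python3 m.py
```

```text
dark keys
[375.7 198.9] 61 ((375.5000305175781, 199.00003051757812), (7.77817440032959, 7.77817440032959), 45.0) [ 0.5977 -0.0556  0.077 ] [ 0.5976 -0.0556  0.0772]
[350.8 205.7] 61 ((351.0, 206.0), (8.0, 8.0), 90.0) [ 0.5844 -0.0023  0.077 ] [ 0.5854 -0.0026  0.0723]
[356.3 233.1] 217 ((356.17645263671875, 233.2058868408203), (11.641709327697754, 18.675241470336914), 75.96376037597656) [ 0.5252 -0.0119  0.077 ] [ 0.5248 -0.0117  0.0795]
[388.3 236.6] 284 ((388.2523498535156, 236.67431640625), (19.827003479003906, 14.271611213684082), 73.3007583618164) [ 0.5161 -0.0786  0.077 ] [ 0.5164 -0.0788  0.0748]
[335.3 238.7] 25 ((335.5, 238.5), (17.0, 1.0), 90.0) [0.5145 0.0324 0.077 ] [0.5155 0.0323 0.0711]
tan
[305.9 238. ] 1162 [0.5152 0.0936 0.09  ] ((306.0, 238.0), (38.0, 38.0), 90.0)
[125 115  91] [[149, 142, 119], [161, 158, 135], [163, 160, 135], [164, 163, 139], [163, 162, 137], [158, 156, 133], [125, 115, 91], [108, 88, 60], [108, 84, 55], [108, 84, 55], [107, 86, 54], [107, 83, 53], [109, 86, 56], [108, 85, 54], [109, 86, 56]]
(312, 231) [0.529  0.0806 0.0935]
(300, 240) [0.5115 0.1059 0.0889]
(330, 250) [0.4901 0.0443 0.0821]
(370, 220) [ 0.5539 -0.0424  0.0697]
(307, 262) [0.4664 0.0926 0.0803]
(240, 330) [0.3327 0.2416 0.0011]
```

View pics/c1.png

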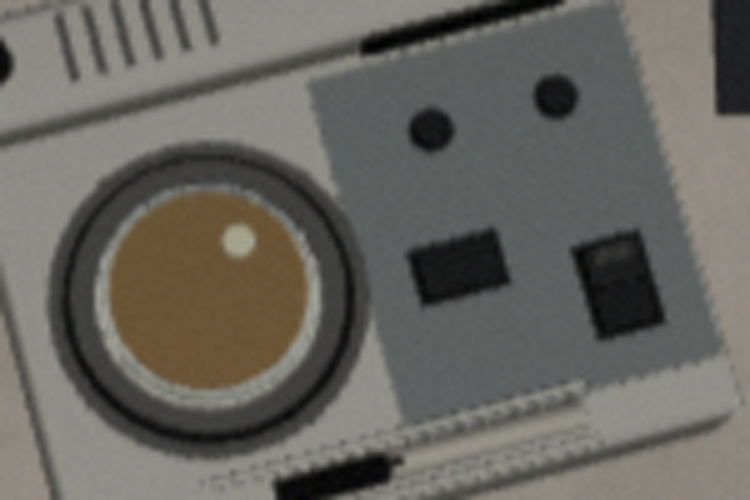

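View pics/c2.png

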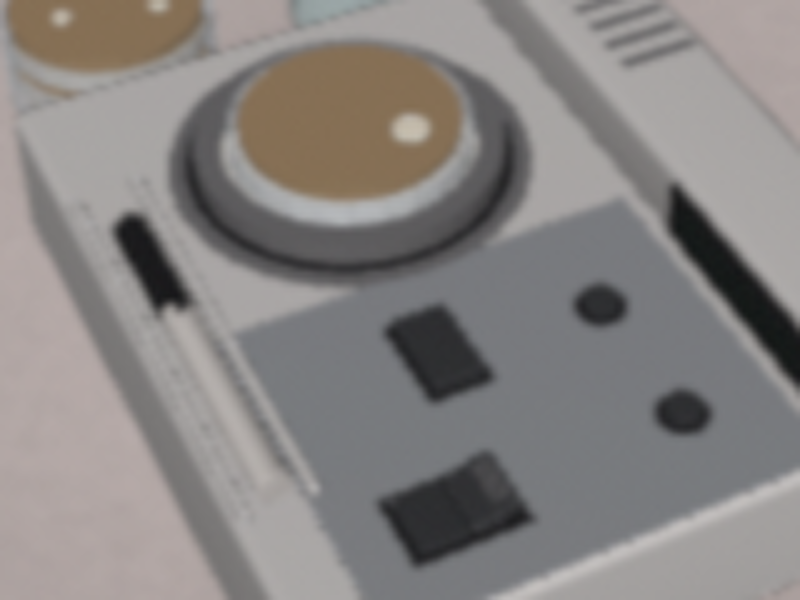

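Crop 1 confirms the dish on the pad has one colony, at full-image pixel (312.6,228). The rocker's far half (lighter face) is at (388,232) and the oblong key is at (357,233). In crop 2 (side view) the same points are colony (307,241), key (313,286) and far half (324,311). I'll triangulate these and get the yaw.

```bash
cat > tri.py <<'E'
from h import *
s=snap('top'); t=snap('side')
def tri(a,b):
    p,q=np.array(s['position']),np.array(t['position']);d,e=ray(s,*a),ray(t,*b)
    k=np.linalg.lstsq(np.c_[d,-e],q-p,rcond=None)[0];A=p+d*k[0];B=q+e*k[1]
    return (A+B)/2,np.linalg.norm(A-B)
T=lambda x,y:(265+x/5-.4,180+y/5-.4); S=lambda x,y:(225+x/5-.4,215+y/5-.4)
for n,a,b,z in(('colony',T(238,240),S(411,128),.0915),('zero',T(458,267),S(439,350),.077),('rock far',T(613,258),S(495,482),.079),('lampa',T(431,129),S(600,304),.076),('lampb',T(556,96),S(683,411),.076),('dish',T(208,291),S(350,125),.09)):
    m,e=tri(a,b); print(n,m.round(4),'gap',e.round(4),'top@z',onz(s,*a,z).round(4),'side@z',onz(t,*b,z).round(4))
a=onz(s,*T(0,145),.07);b=onz(s,*T(620,-5),.07)
a2=onz(s,*T(310,80),.07);b2=onz(s,*T(400,425),.07); a3=onz(s,*T(620,0),.07);b3=onz(s,*T(725,355),.07)
for a,b in((b,a),(b2,a2),(b3,a3)): d=b-a; print(a.round(4),b.round(4),np.degrees(np.arctan2(d[1],d[0])))
E
python3 tri.py
```

```text
colony [0.5363 0.0801 0.0919] gap 0.0003 top@z [0.5365 0.0801 0.0915] side@z [0.5362 0.0805 0.0915]
zero [ 0.5263 -0.0121  0.0722] gap 0.0001 top@z [ 0.5255 -0.0117  0.077 ] side@z [ 0.5253 -0.0165  0.077 ]
rock far [ 0.5289 -0.0769  0.0777] gap 0.0026 top@z [ 0.5273 -0.0766  0.079 ] side@z [ 0.5299 -0.0777  0.079 ]
lampa [ 0.5857 -0.0027  0.0717] gap 0.0008 top@z [ 0.5852 -0.0025  0.076 ] side@z [ 0.584  -0.0069  0.076 ]
lampb [ 0.599  -0.0564  0.0716] gap 0.0004 top@z [ 0.5982 -0.056   0.076 ] side@z [ 0.5974 -0.0601  0.076 ]
dish [0.516  0.0931 0.0863] gap 0.0005 top@z [0.5156 0.093  0.09  ] side@z [0.5151 0.0888 0.09  ]
[ 0.6432 -0.0858  0.07  ] [0.5841 0.1802 0.07  ] 102.52882575995677
[0.4603 0.0144 0.07  ] [0.6092 0.0479 0.07  ] 12.686783915861879
[ 0.4864 -0.1228  0.07  ] [ 0.641  -0.0857  0.07  ] 13.49284639961994
```

```bash
for i in 1 2 ; do :; done
python3 -m inch '[[0.5,0.96,0,-0.12,0],[0.5,0.96,0,-0.12,0],[0.5,0.96,0,-0.12,0],[0.5,0.96,0,-0.12,0],[0.5,0.96,0,-0.12,0]]' 10
python3 -m inch '[[0.5,0.96,0,-0.12,0],[0.5,0.96,0,-0.12,0],[0.5,0.96,0,-0.12,0],[0.5,0.96,0,-0.12,0],[0.5,0.96,0,-0.12,0]]'
```

```text
clock: 0.8
tool_pos: [0.3437, -0.4374, 0.2578]
eef_rot: [0.98, 0.2, 0.0, 0.0]
contact_force: [-0.2, 1.1, -0.4]
opening: 0.572
clock: 1.3
tool_pos: [0.4062, -0.3174, 0.2578]
eef_rot: [0.986, 0.169, 0.0, 0.0]
contact_force: [-0.0, 0.6, 0.2]
opening: 0.115
```

Tracking is good, so I'll continue to above the rocker.

```bash
python3 -m inch '[[0.5,0.96,0,-0.12,0],[0.5,0.96,0,-0.12,0],[0.5,0.96,0,-0.12,0],[0.5,0.96,0,-0.12,0],[0.5,0.96,0,-0.12,0]]'
python3 -m inch '[[0.5,0.96,0,-0.12,0],[0.5,0.96,0,-0.12,0],[0.5,0.96,0,-0.12,0],[0.5,0.96,0,-0.12,0],[0.5,0.96,0,-0.12,0]]'
python3 -m inch '[[0,0,-1,0,0],[0,0,-1,0,0],[0,0,-1,0,0],[0,0,-1,0,0],[0,0,0,0,0]]'
python3 - <<'E'
from h import *
s=snap('side'); p=r.get_state();print(p['tool_pos'],p['eef_rot'],p['contact_force'],p['opening'])
cv2.imwrite('pics/a.png',cv2.resize(s['pixels'][150:345,205:465],(800,600))[:,:,::-1])
E
```

```text
clock: 1.8
tool_pos: [0.4687, -0.1974, 0.2578]
eef_rot: [0.99, 0.138, 0.0, 0.0]
contact_force: [0.7, -0.3, -0.3]
opening: 0.004
clock: 2.3
tool_pos: [0.5312, -0.0773, 0.2578]
eef_rot: [0.994, 0.107, 0.0, 0.0]
contact_force: [-0.2, -0.9, -0.3]
opening: 0.005
clock: 2.8
tool_pos: [0.5288, -0.0781, 0.1553]
eef_rot: [0.994, 0.107, -0.003, -0.001]
contact_force: [0.4, 0.4, -0.3]
opening: 0.009
[ 0.52986729 -0.0782583   0.15683679] [ 9.94243426e-01  1.07133836e-01 -1.50902409e-03 -2.73360784e-04] [-0.75652722 -0.15901492 -0.08400835] 0.003780381947798221
```

View pics/a.png

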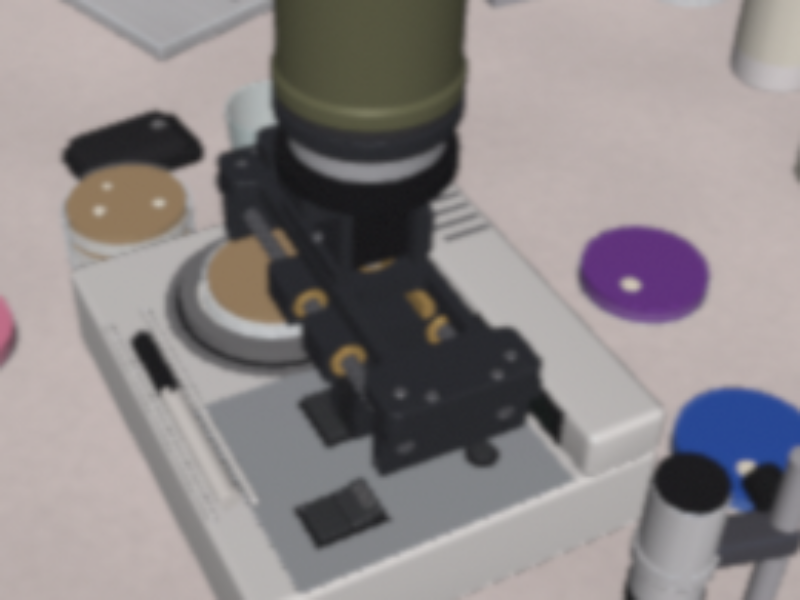

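The gripper is closed above the rocker, with the fingertips at about crop (350,430) and the microscope clear. Going down.

```bash
python3 -m inch '[[0,0,-0.7,0,0],[0,0,-0.7,0,0],[0,0,-0.5,0,0],[0,0,0,0,0],[0,0,0,0,0]]'
python3 -m inch '[[0,0,-0.15,0,0],[0,0,-0.1,0,0],[0,0,-0.1,0,0],[0,0,-0.1,0,0],[0,0,0,0,0]]'
python3 -m inch '[[0,0,-0.1,0,0],[0,0,0,0,0],[0,0,0,0,0]]'
```

```text
clock: 3.35
tool_pos: [0.5312, -0.0785, 0.111]
eef_rot: [0.994, 0.107, 0.001, 0.0]
contact_force: [-0.2, 0.2, 0.5]
opening: 0.004
clock: 3.85
tool_pos: [0.531, -0.0784, 0.0989]
eef_rot: [0.994, 0.107, 0.0, 0.0]
contact_force: [-0.0, 0.1, 0.6]
opening: 0.007
clock: 4.15
tool_pos: [0.5308, -0.0784, 0.0965]
eef_rot: [0.994, 0.107, 0.0, 0.0]
contact_force: [0.6, 0.6, 0.6]
opening: 0.006
```

```bash
python3 -m inch '[[0,0,-0.1,0,0],[0,0,0,0,0],[0,0,0,0,0]]'
python3 -m inch '[[0,0,-0.08,0,0],[0,0,0,0,0],[0,0,0,0,0]]'
python3 -m inch '[[0,0,-0.08,0,0],[0,0,0,0,0],[0,0,0,0,0]]'
```

```text
clock: 4.45
tool_pos: [0.531, -0.0784, 0.094]
eef_rot: [0.994, 0.107, 0.0, 0.0]
contact_force: [0.6, 0.2, 1.6]
opening: 0.005
clock: 4.75
tool_pos: [0.531, -0.0784, 0.0938]
eef_rot: [0.994, 0.107, 0.001, 0.0]
contact_force: [-2.0, 2.7, 20.0]
opening: 0.009
clock: 5.05
tool_pos: [0.531, -0.0784, 0.0935]
eef_rot: [0.994, 0.107, 0.001, 0.0]
contact_force: [-5.7, 1.9, 36.1]
opening: 0.005
```

Hard stop with the tips at 0.0747, which matches the rocker lying level (0.0745). Lifting and checking.

```bash
python3 -m inch '[[0,0,0.5,0,0],[0,0,1,0,0],[0,0,1,0,0],[0,0,0,0,0]]'
python3 - <<'E'
from h import *
s=snap('side'); p=r.get_state();print(p['tool_pos'],p['eef_rot'],p['contact_force'],p['opening'])
cv2.imwrite('pics/b.png',cv2.resize(s['pixels'][245:335,265:385],(800,600),interpolation=cv2.INTER_CUBIC)[:,:,::-1])
E
```

```text
clock: 5.45
tool_pos: [0.5318, -0.0789, 0.1548]
eef_rot: [0.994, 0.107, 0.002, 0.001]
contact_force: [0.9, 0.0, -0.1]
opening: 0.007
[ 0.53102166 -0.07869728  0.15339154] [9.94273434e-01 1.06862456e-01 8.18733440e-04 2.88671041e-04] [-0.26978377 -0.18036451  0.22064072] 0.006213537664420526
```

View pics/b.png

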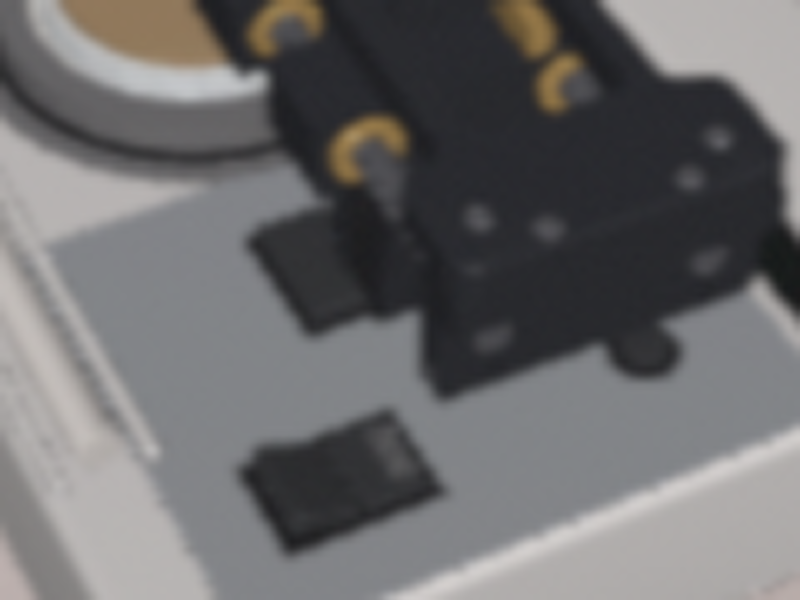

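The rocker at crop (340,480) now has its far half flat and its near half raised, so the counter is on. Next is the zero key.

```bash
python3 -m inch '[[-0.07,0.88,0,0,0],[-0.07,0.88,0,0,0],[-0.07,0.88,0,0,0],[0,0,0,0,0],[0,0,-0.5,0,0]]'
python3 -m inch '[[0,0,-0.7,0,0],[0,0,-0.6,0,0],[0,0,-0.2,0,0],[0,0,0,0,0],[0,0,0,0,0]]'
python3 -m inch '[[0,0,-0.2,0,0],[0,0,0,0,0],[0,0,0,0,0]]'
```

```text
clock: 6.0
tool_pos: [0.5258, -0.0127, 0.1398]
eef_rot: [0.994, 0.107, 0.001, 0.0]
contact_force: [0.3, -0.3, 0.5]
opening: 0.006
clock: 6.5
tool_pos: [0.5255, -0.0132, 0.1024]
eef_rot: [0.994, 0.107, -0.0, 0.0]
contact_force: [0.1, -0.0, -0.2]
opening: 0.009
clock: 6.8
tool_pos: [0.5256, -0.0124, 0.0977]
eef_rot: [0.994, 0.107, 0.0, 0.0]
contact_force: [-1.0, -0.1, 0.5]
opening: 0.005
```

```bash
python3 -m inch '[[0,0,-0.1,0,0],[0,0,0,0,0],[0,0,0,0,0]]'
python3 -m inch '[[0,0,-0.08,0,0],[0,0,0,0,0],[0,0,0,0,0]]'
python3 -m inch '[[0,0,-0.06,0,0],[0,0,0,0,0],[0,0,0,0,0]]'
```

```text
clock: 7.1
tool_pos: [0.5258, -0.0124, 0.0952]
eef_rot: [0.994, 0.107, 0.0, 0.0]
contact_force: [0.7, 0.1, 1.5]
opening: 0.004
clock: 7.4
tool_pos: [0.5258, -0.0124, 0.0931]
eef_rot: [0.994, 0.107, 0.0, 0.0]
contact_force: [0.2, -0.9, 2.8]
opening: 0.003
clock: 7.7
tool_pos: [0.5258, -0.0124, 0.0924]
eef_rot: [0.994, 0.107, 0.001, 0.0]
contact_force: [-0.6, 0.2, 10.3]
opening: 0.003
```

The zero key has bottomed out (10 N, above the 4 N spring). Lift off and go over the colony.

```bash
python3 -m inch '[[0,0,0.4,0,0],[0,0,1,0,0],[0,0,1,0,0],[0,0,0,0,0]]'
python3 -m inch '[[0.11,0.93,0,0,0],[0.11,0.93,0,0,0],[0.1,0.92,0,0,0],[0.1,0.92,0,0,0],[0,0,0,0,0]]'
python3 -m inch '[[0,0,-0.6,0,0],[0,0,-0.4,0,0],[0,0,-0.1,0,0],[0,0,0,0,0],[0,0,0,0,0]]'
python3 - <<'E'
from h import *
s=snap('side'); p=r.get_state();print(p['tool_pos'],p['eef_rot'],p['contact_force'],p['opening'])
cv2.imwrite('pics/c.png',cv2.resize(s['pixels'][195:345,215:415],(800,600),interpolation=cv2.INTER_CUBIC)[:,:,::-1])
E
```

```text
clock: 8.1
tool_pos: [0.5267, -0.0125, 0.154]
eef_rot: [0.994, 0.107, 0.002, 0.0]
contact_force: [0.2, -0.3, -0.2]
opening: 0.008
clock: 8.6
tool_pos: [0.5354, 0.0844, 0.1507]
eef_rot: [0.994, 0.11, -0.0, -0.001]
contact_force: [0.8, -0.8, 0.5]
opening: 0.007
clock: 9.1
tool_pos: [0.5361, 0.0796, 0.1241]
eef_rot: [0.994, 0.107, 0.0, 0.0]
contact_force: [0.5, 0.4, -0.6]
opening: 0.007
[0.53620708 0.0797227  0.12431344] [9.94286491e-01 1.06744083e-01 2.62441867e-04 7.47471356e-05] [-0.36791063  0.39439134  0.89761665] 0.0041780676938467645
```

View pics/c.png

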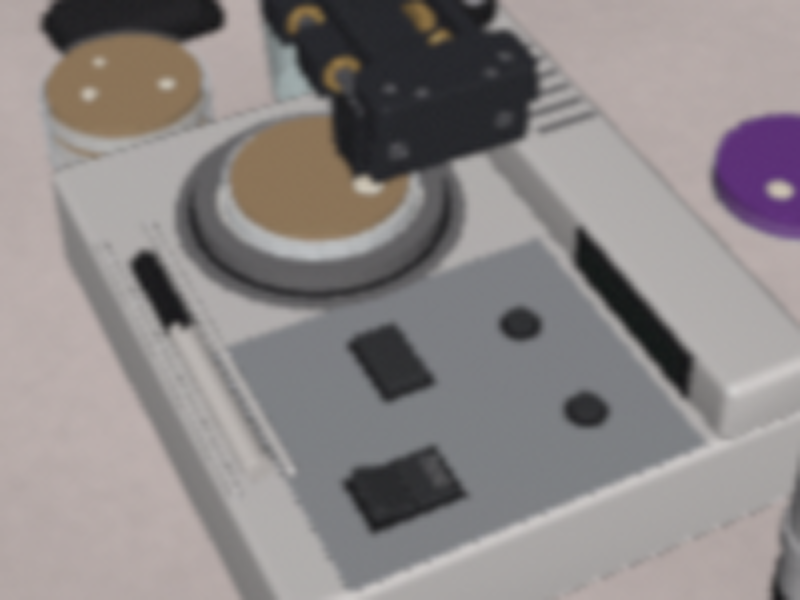

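The colony, half hidden at crop (368,185), is under the closed fingers. The zero key is back up and the rocker is on. The dish top should be met at TCP z of about 0.112, so I'll press slowly to about 0.108.

```bash
python3 -m inch '[[0,0,-0.2,0,0],[0,0,-0.2,0,0],[0,0,0,0,0],[0,0,0,0,0]]'
python3 -m inch '[[0,0,-0.1,0,0],[0,0,0,0,0],[0,0,0,0,0]]'
python3 -m inch '[[0,0,-0.05,0,0],[0,0,0,0,0],[0,0,0,0,0]]'
```

```text
clock: 9.55
tool_pos: [0.5359, 0.0801, 0.1138]
eef_rot: [0.994, 0.107, -0.0, 0.0]
contact_force: [-0.5, -0.3, 0.5]
opening: 0.004
clock: 9.85
tool_pos: [0.5362, 0.0801, 0.1116]
eef_rot: [0.994, 0.107, 0.0, 0.0]
contact_force: [0.6, 0.1, -0.1]
opening: -0.0
clock: 10.15
tool_pos: [0.5362, 0.0801, 0.1104]
eef_rot: [0.994, 0.107, 0.0, 0.0]
contact_force: [0.9, 0.5, 1.3]
opening: 0.006
```

```bash
python3 -m inch '[[0,0,-0.05,0,0],[0,0,0,0,0],[0,0,0,0,0]]'
python3 -m inch '[[0,0,-0.04,0,0],[0,0,0,0,0],[0,0,0,0,0]]'
python3 -m inch '[[0,0,0,0,0],[0,0,0,0,0],[0,0,0,0,0]]'
```

```text
clock: 10.45
tool_pos: [0.5362, 0.0801, 0.1091]
eef_rot: [0.994, 0.107, 0.0, 0.0]
contact_force: [0.3, -0.1, 3.3]
opening: 0.003
clock: 10.75
tool_pos: [0.5362, 0.0801, 0.1081]
eef_rot: [0.994, 0.107, 0.0, 0.0]
contact_force: [-0.1, -0.1, 4.0]
opening: 0.005
clock: 11.05
tool_pos: [0.5362, 0.0801, 0.1081]
eef_rot: [0.994, 0.107, 0.0, 0.0]
contact_force: [1.0, 0.0, 4.3]
opening: 0.007
```

Force of about 4.1 N means about 3.4 mm of pad travel, past the 2.5 mm count. I'll add a touch more for margin, then come straight up and away.

```bash
python3 -m inch '[[0,0,-0.02,0,0],[0,0,0,0,0],[0,0,0,0,0]]'
python3 -m inch '[[0,0,0.2,0,0],[0,0,0.6,0,0],[0,0,1,0,0],[0,0,1,0,0],[0,0,1,0,0]]'
python3 -m inch '[[-0.4,-1,0.4,0,0],[-0.4,-1,0.4,0,0],[-0.4,-1,0.4,0,0],[-0.4,-1,0,0,0],[-0.4,-1,0,0,0]]'
python3 -m inch '[[-0.4,-1,0,0,0],[-0.4,-1,0,0,0],[-0.4,-1,0,0,0],[-0.4,-1,0,0,0],[-0.4,-1,0,0,0]]'
python3 -m inch '[[-0.4,-1,0,0,0],[-0.4,-1,0,0,0],[0,0,0,0,0],[0,0,0,0,0],[0,0,0,0,0]]'
python3 - <<'E'
from h import *
s=snap('side'); p=r.get_state();print(p['tool_pos'],p['contact_force'],np.abs(p['qd']).max())
cv2.imwrite('pics/d.png',s['pixels'][:,:,::-1])
t=snap('top');print(t['pixels'][224:234,312].tolist())
cv2.imwrite('pics/e.png',cv2.resize(t['pixels'][180:280,265:415],(750,500),interpolation=cv2.INTER_CUBIC)[:,:,::-1])
E
```

```text
clock: 11.35
tool_pos: [0.5362, 0.0801, 0.1076]
eef_rot: [0.994, 0.107, 0.0, 0.0]
contact_force: [1.6, 0.6, 4.4]
opening: 0.01
clock: 11.85
tool_pos: [0.5346, 0.0798, 0.2029]
eef_rot: [0.994, 0.107, -0.002, 0.0]
contact_force: [-0.6, 0.3, -0.5]
opening: 0.007
clock: 12.35
tool_pos: [0.4844, -0.0459, 0.2325]
eef_rot: [0.994, 0.107, -0.001, -0.0]
contact_force: [-0.0, -0.1, -0.5]
opening: 0.004
clock: 12.85
tool_pos: [0.4342, -0.1706, 0.2321]
eef_rot: [0.994, 0.107, -0.001, -0.0]
contact_force: [0.4, -1.5, 0.4]
opening: 0.003
clock: 13.35
tool_pos: [0.4161, -0.2186, 0.2323]
eef_rot: [0.994, 0.108, -0.0, -0.001]
contact_force: [-0.5, -0.5, 0.1]
opening: 0.005
[ 0.41624129 -0.21853534  0.23236393] [ 0.02554153  0.83086238 -0.24935633] 0.0045806488928388225
[[125, 107, 77], [162, 157, 131], [179, 176, 150], [179, 177, 152], [179, 176, 153], [179, 177, 152], [174, 172, 148], [145, 134, 106], [126, 102, 72], [118, 93, 60]]
```

View pics/e.png

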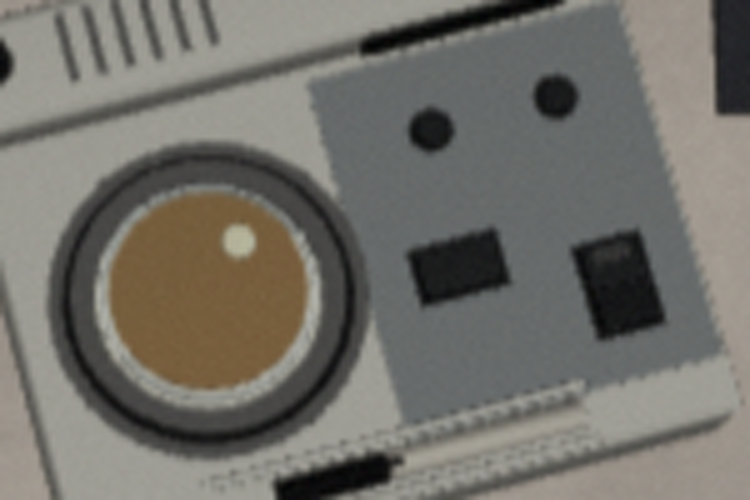

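The dish and colony (crop (238,240)) are unmoved, the rocker (615,285) is still on, the keys are up, and the arm is clear.

```bash
python3 -c "
from plant import r
print(r.finish_job())"
```

```text
the job is handed in; nothing more can be done
None
```

The job is handed in: I switched the counter on, zeroed it and counted the dish's colony, in that order. It took about 13 s of the 51 s allowed, and the hand-in reported no verdict.

| Step | What I measured |
|---|---|
| Rocker | Pressed to a hard stop with the fingertips at 74.7 mm, where its level face should be (74.5 mm). The pictures afterwards show it still on. |
| Zero key | Pressed to its stop at 10 N, well over the 4 N spring. The next picture shows it back up. |
| Colony | Pressed over the measured colony point (offset under 1 mm). The force was 4.4 N, about 3.7 mm of pad travel by force or 4.4 mm by height. A count needs 2.5 mm. |

- **Last check:** the dish and colony had not moved, the lamp keys were never approached and look unchanged, and the arm was clear of everything.
- **Rocker force:** I pressed harder than needed, and the force reached 36 N at the stop. That was through the fingertips and stayed under the limits.
- **Not confirmed:** the pad travel is worked out from force and height, as I did not see the pad go down.

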